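# Hold a wet painted eye up to the clay head

## Robot

A 7-joint arm with a two-finger parallel gripper is mounted at the origin on the work surface. World frame = base frame: x ahead of the robot, y to its left, z up, the work surface at z = 0. Lengths are in m, angles in rad, forces in N, time in s.
With the tool pointing down it reaches from about 0.4 to 0.9 m from the base axis. Payload 5.5 kg.
Tool frame: the origin (TCP) lies midway between the tips of the shut fingers; the grasp point (between the pads) lies 19 mm behind it (manip.grip_depth is the distance from the TCP to the grasp point, in m); z points along the fingers, y is the line along which they close (so a half turn about z gives the same grasp; the last joint's range is limited). The gripper opens to 92 mm and grips with 3 to 60 N. Pads are 19 mm wide; open, the fingers measure 130 mm over their backs; the gripper's body (75 mm by 190 mm) begins 47 mm behind the grasp point.
Start: joints at [1.59, 0.501, -0.427, 1.55, 0.221, 1.138, -0.21], TCP at [0.157, -0.631, 0.197] pointing down, gripper open.
Joint ranges: [-2.88, 2.88], [-0.31, 2.03], [-1.54, 1.56], [0.2, 2.42], [-1.41, 4.55], [0.19, 2.02], [-2.57, 2.57]. Speed limits (rad/s): [2.57, 2.57, 3.14, 3.14, 3.14, 3.14, 3.14].

## Interface

Orientations are given as a unit quaternion [x, y, z, w].
In Python, from bench import manip, effector, viewer gives the robot as it stands. Calls block until the motion is done:
- manip.move_pose(position, orientation): joint-space move of the TCP to a pose.
- manip.servo_line(position, ori=None, vel=0.15): straight line of the TCP; ori=None keeps the orientation; vel is the mean speed in m/s.
- manip.movej(angles): joint-space move.
- effector.open_jaws() and effector.close(f_grip=None): open the fingers fully, or close them until they stop; f_grip is the grip in N (None keeps the last).
- manip.sleep(seconds).
- manip.solve_ik(position, orientation): joint angles nearest the present ones, or None.
- viewer.get_image(name): name is "scene" or "top"; returns the picture (480x640x3 uint8, red, green, blue); there is no depth.
- viewer.get_calibration(name): a dict with "vfov" (degrees; the focal length in pixels is half the picture's height over the tangent of half this angle, whatever the lens; pixels are square), "cx", "cy" (the principal point, pixels), "dist_coeffs" ([k1, k2, p1, p2, k3] as OpenCV has them; the pictures are not rectified), "eye" and "attitude" of the camera in the world. Camera axes: x right, y down, z forward; pixel columns grow to the right and rows downward; lengths in m; the calibration is good to about 2 mm. A picture is of the moment at which its call begins. get_calibration takes no time and is no camera call.
A pose or a line that the arm cannot do raises manip.PlanningError and nothing moves.
- manip.hand_in(): hands the job in; it is judged then, once.
Readings, each from a call of its own:
- manip.current_clock(): time.
- manip.current_q(): joint angles.
- manip.current_joint_velocities(): joint speeds.
- manip.current_tau(): joint torques, N m.
- manip.current_tool_pos(): TCP position.
- manip.current_tcp_rot(): TCP orientation.
- manip.current_force(): force on the tool from outside, world axes, zero at the start.
- manip.current_wrist_torque(): the same for the moment, N m.
- manip.current_finger_gap(): finger opening in m.
- manip.current_gripper_force(): force on a finger pad.
Only numpy, scipy, OpenCV 4.12 (cv2) and the standard library are available. Lean on these libraries where they do the work, as an engineer would, in place of code of your own. Each camera call takes 0.05 s, during which the arm holds its last target. There are 200 camera calls.

## Task

Take the yellow-handled tray by its handle, draw it out from under the board of the drying rack and carry it so that the freshly painted blue eye stays loose in its pocket and touches nothing else. Finish holding the tray in the air, still and level, with the eye straight in front of the clay head's empty eye socket, at the same height and about 8 cm out from its rim, so that the painter can match it to the fitted eye; do not put it down or let go. Do not touch the head, and leave the other tray and the things lying about where they are.

Things in the scene. Friction and masses are not known exactly. Their poses are not given: they have to be found in the camera images.
- tray: The tray to carry: grey board 170 (along x) x 84 x 10 mm with a yellow handle standing on it; 0.13 to 0.21 kg without its eye. Origin: centre of the board's underside; z up, +x from the handle towards the eye (in the rack: into the bay). With the eye its centre of mass lies 30 to 35 mm from the handle's centre towards the eye, so it noses down in a weak grip. The eye rolls out of its 18 mm hole at 25 degrees of tilt.
- tray_handle (a point): Centre of the yellow handle, a solid block 80 mm long (along the tray's x), 22 mm wide (y), 46 mm tall, its top 56 mm above the tray's underside. It lies at (-30, 0, 34) mm in the tray's frame, 85 mm from the eye; same axes as the tray. In the rack it stands some 55 mm in front of the edge of the top board, with free air above and on both sides.
- tray_pocket (a point): Where the eye's centre is when it sits in its pocket: (55, 0, 28) mm in the tray's frame; same axes as the tray.
- eye_center (a point): Centre of the wet eye: a loose 40 mm white ball with a blue iris, 40 g, sitting in the pocket of the yellow-handled tray (its axes mean nothing).
- eye: The same loose wet eye (origin at its centre).
- rack: Low plywood drying rack, fixed. Origin on the table under the middle of the front edge of its top board; +x into the rack. Deck 300 mm wide, top 40 mm above the table, from x = -100 to +200 mm. Uprights 12 mm thick at y = -144, 0 and +144 mm make two bays centred at y = +72 and -72 mm, open only at the front (-x) and from x = 0 roofed by the top board. A tray stands in each; which is where changes.
- board_edge (a point): Middle of the lower front edge of the rack's top board (12 mm thick, 200 mm deep, 300 mm wide), 102 mm above the table and 62 mm above the deck; axes of the rack. As they stand the eyes lie about 30 mm behind this edge, their tops 14 mm below the board.
- socket (a point): Centre of the rim of the head's empty eye socket (a dark hole 45 mm wide; the other socket holds a blue eye 72 mm to its -x side), 185 mm above the table. Axes of the head: -y straight out of the face, z up, x across the face. The nose stands 17 mm further out than the rim, 36 mm to the -x side.
- head: Clay head of a man with nose, moustache and small beard, on a sculptor's turntable, fixed, 266 mm tall, 150 mm wide. Origin on the table under its middle, axes as for the socket.
- table: The blue work table, top at height 0.
- spare_handle (a point): Bystander: centre of the green handle of the other tray, of the same shape, in the other bay.
- spare_eye_center (a point): Bystander: the other tray's 40 mm eye with a brown iris.
- heart: Bystander: white foam heart about 100 mm wide, 45 mm tall, lying on the rack's top board, towards the back. Origin under its middle.
- sponge: Bystander: yellow sanding sponge 98 x 68 x 25 mm on the table. Origin under its middle.
- tape: Bystander: roll of cream masking tape lying flat, 110 mm across, 25 mm tall. Origin under its middle.
- jar: Bystander: blue paint jar with a white lid, 60 mm across, 75 mm tall. Origin under its middle.
- rasp: Bystander: rasp 265 mm long, lying flat, 24 mm tall. Origin under its middle.

How it is judged:
By the outcome, as a careful person would: the job done as asked, in the order asked, and still so for the second after the job is handed in, while the arm keeps its last pose, push and grip.
It also fails if it takes over 58 s, if anything falls off the work surface, if the arm or the gripper's body presses on something with over 40 N, if the wrist force passes 120 N, or if a joint passes its speed limit or range.

## Working session

There is one attempt and no reset: what is moved stays moved. The work goes in short steps, each a Python script; the robot and the scene stay as the last script left them, time stands still between calls to the robot, and variables do not carry over. Pictures are saved under pics/ and viewed, at most 10 in all, crops included, and the job is handed in when it is done.

```bash
mkdir -p pics; python3 - <<'E'
from bench import manip, effector, viewer
import cv2
for n in ("scene","top"):
    cv2.imwrite(f"pics/{n}0.png",viewer.get_image(n)[:,:,::-1]); print(n,viewer.get_calibration(n))
print(manip.current_tcp_rot(),manip.current_tool_pos(),manip.current_clock(),manip.current_force())
E
```

```text
scene {'vfov': 54.75034063699321, 'cx': 320.84954625620617, 'cy': 237.8836496942039, 'dist_coeffs': array([-0.04726433,  0.        ,  0.        ,  0.        ,  0.        ]), 'eye': array([1.0477313 , 0.63524634, 0.77471985]), 'attitude': array([ 0.28480552,  0.85639224, -0.40495157, -0.14660277])}
top {'vfov': 42.849579536329166, 'cx': 321.08664288011556, 'cy': 235.5927051061636, 'dist_coeffs': array([0.04123157, 0.        , 0.        , 0.        , 0.        ]), 'eye': array([0.34348879, 0.01012478, 1.27564095]), 'attitude': array([-0.68212357,  0.72398818, -0.07445416,  0.07074695])}
[ 9.92577538e-01  1.21610149e-01 -5.77554572e-05 -8.93668465e-04] [ 0.15670765 -0.63011376  0.19646079] 0.1 [0.24026871 0.66569533 0.19259451]
```

View pics/scene0.png

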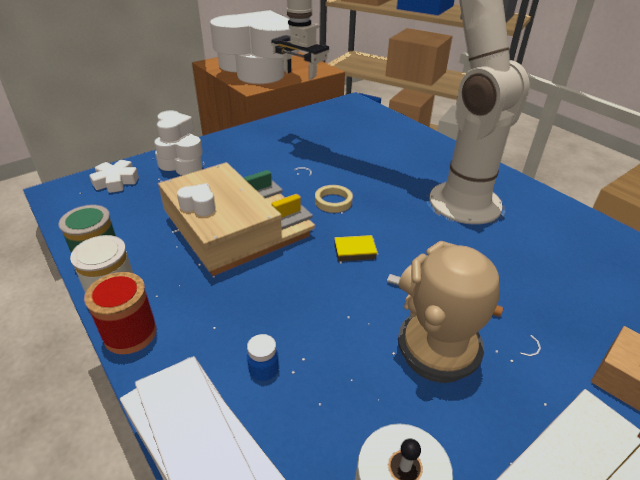

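View pics/top0.png

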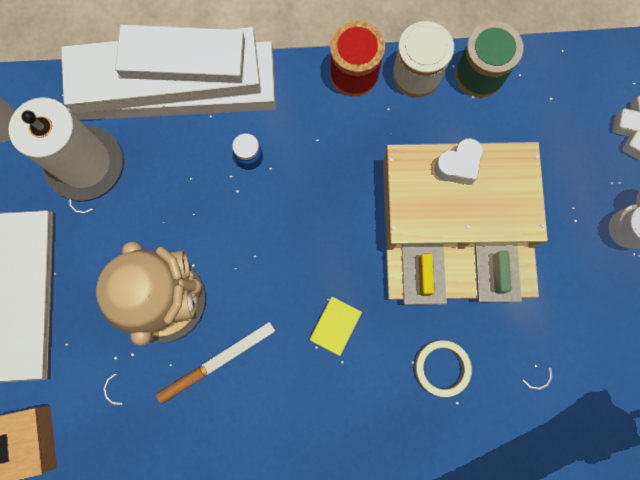

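The scene view shows the rack at (235,215) with the yellow handle at (287,206), and the head at (450,300) facing left. In the top view the yellow handle is at (427,274), the green one at (503,271), the board's front edge runs (388,242)-(545,240), and the face points right at about (190,285). I'll zoom in on the handle and the face.

```bash
python3 - <<'E'
import cv2, numpy as np
s=cv2.imread("pics/scene0.png");t=cv2.imread("pics/top0.png")
def c(im,x,y,w,h,W,H): return cv2.resize(im[y:y+h,x:x+w],(W,H),interpolation=cv2.INTER_CUBIC)
a=np.hstack([c(t,380,135,170,128+47,400,400)[:,:400][:300] if 0 else c(t,380,200,170,127,400,300),c(t,90,235,130,98,400,300)])
b=np.hstack([c(s,150,160,180,135,400,300),c(s,370,230,140,105,400,300)])
cv2.imwrite("pics/crop1.png",np.vstack([a,b]))
E
```

```text
(no output)
```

View pics/crop1.png

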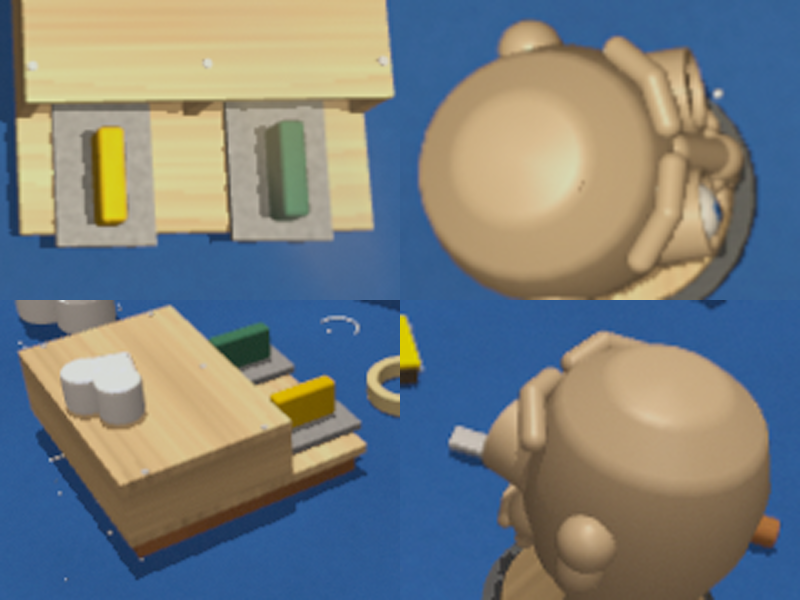

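The crops show the handle's top face clearly in both views. The socket ring in the top view is at about pixel (185,264), with the nose at about (196,287) and the fitted eye at about (192,302). Next I'll zoom in on the face and triangulate the handle and the board.

```bash
cat > geo.py <<'E'
import cv2, numpy as np
from scipy.spatial.transform import Rotation as R
from bench import manip, effector, viewer
def cam(n):
    c=viewer.get_calibration(n); f=240/np.tan(np.radians(c["vfov"])/2)
    return np.array([[f,0,c["cx"]],[0,f,c["cy"]],[0,0,1.]]),np.array(c["dist_coeffs"]),np.array(c["eye"]),R.from_quat(c["attitude"])
CAM={n:cam(n) for n in("scene","top")}
def ray(n,p):
    K,d,e,r=CAM[n]; u=cv2.undistortPoints(np.array([[p]],float),K,d)[0,0]
    v=r.apply([u[0],u[1],1]); return e,v/np.linalg.norm(v)
def onz(n,p,z):
    e,v=ray(n,p); return e+v*(z-e[2])/v[2]
def tri(ps,pt):
    (a,u),(b,v)=ray("scene",ps),ray("top",pt)
    s=np.linalg.lstsq(np.stack([u,-v],1),b-a,rcond=None)[0]
    p,q=a+u*s[0],b+v*s[1]; return (p+q)/2,np.linalg.norm(p-q)
def proj(n,P):
    K,d,e,r=CAM[n]; Rm=r.inv().as_matrix()
    return cv2.projectPoints(np.atleast_2d(P).astype(float),cv2.Rodrigues(Rm)[0],-Rm@e,K,d)[0][:,0]
E
python3 - <<'E'
from geo import *
s=cv2.imread("pics/scene0.png");t=cv2.imread("pics/top0.png")
np.set_printoptions(precision=4,suppress=True)
for n,im,(x,y,w,h) in(("scene",s,(262,185,50,45)),("top",t,(412,245,30,55))):
    hsv=cv2.cvtColor(im,cv2.COLOR_BGR2HSV); m=cv2.inRange(hsv,(20,200,80),(32,255,255)); k=np.zeros_like(m);k[y:y+h,x:x+w]=m[y:y+h,x:x+w]
    V=hsv[...,2][k>0]; print(n,k.astype(bool).sum(),np.histogram(V,8))
    th=cv2.threshold(V,0,255,cv2.THRESH_OTSU)[0]
    b=((k>0)&(hsv[...,2]>th)).astype(np.uint8)
    for nm,mm in(("all",(k>0).astype(np.uint8)),("bright",b)):
        print(nm,th,cv2.minAreaRect(cv2.findNonZero(mm)),cv2.boxPoints(cv2.minAreaRect(cv2.findNonZero(mm))).tolist())
print("board A,B",tri((224.3,163.6),(545,240.5)),tri((280.5,218.5),(388.5,243)))
def c(im,x,y,w,h): return cv2.resize(im[y:y+h,x:x+w],(400,600),interpolation=cv2.INTER_CUBIC)
cv2.imwrite("pics/crop2.png",np.hstack([c(t,165,245,50,75),c(s,388,240,50,75)]))
E
```

```text
scene 385 (array([235,  10,   9,   9,   8,   7,  16,  91]), array([110. , 123.5, 137. , 150.5, 164. , 177.5, 191. , 204.5, 218. ]))
all 160.0 ((287.25, 205.75001525878906), (16.127614974975586, 27.828041076660156), 71.56504821777344) [[271.5, 202.50001525878906], [297.9000244140625, 193.7000274658203], [303.0, 209.00001525878906], [276.5999755859375, 217.8000030517578]]
bright 160.0 ((285.4499816894531, 200.35000610351562), (4.743416786193848, 27.828044891357422), 71.56504821777344) [[271.4999694824219, 202.5], [297.8999938964844, 193.70001220703125], [299.3999938964844, 198.20001220703125], [272.9999694824219, 207.0]]
top 493 (array([ 62,  14,  15,   9,  16,  12,  13, 352]), array([ 87.   , 103.375, 119.75 , 136.125, 152.5  , 168.875, 185.25 ,
       201.625, 218.   ]))
all 160.0 ((425.821044921875, 274.0271301269531), (40.167884826660156, 12.509997367858887), 87.70938873291016) [[418.7683410644531, 254.209228515625], [431.2683410644531, 253.709228515625], [432.8737487792969, 293.84503173828125], [420.3737487792969, 294.34503173828125]]
bright 160.0 ((427.2088317871094, 273.5121154785156), (39.25760269165039, 9.699915885925293), 87.61405944824219) [[421.5458984375, 254.10223388671875], [431.2374267578125, 253.69842529296875], [432.87176513671875, 292.9219970703125], [423.18023681640625, 293.3258056640625]]
board A,B (array([ 0.5537, -0.4377,  0.1067]), np.float64(0.00524692505205123)) (array([ 0.5659, -0.1344,  0.1014]), np.float64(0.0007989332598716175))
```

View pics/crop2.png

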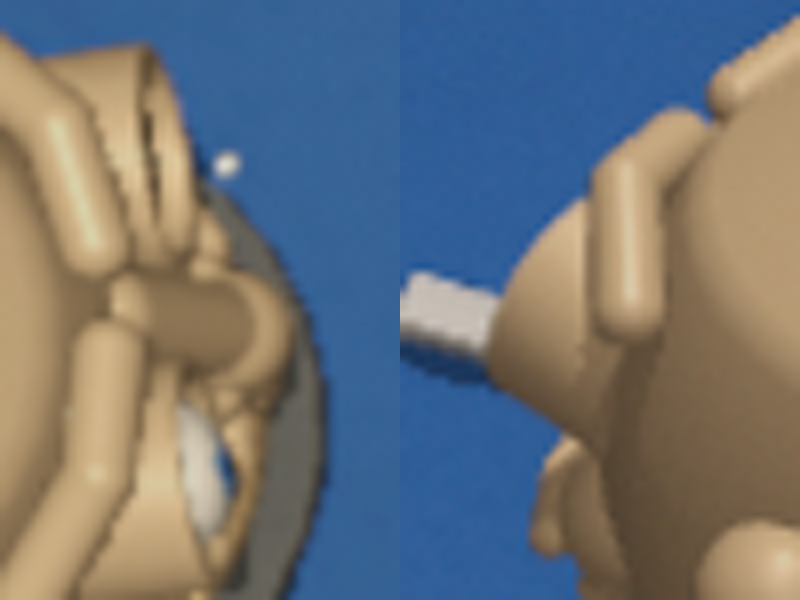

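The face crop shows the empty socket's rim running from about (147,47) to (178,258) in crop pixels, so its centre is at top-view pixel (185.0,263.6). The fitted eye's rim centre is at about (190.2,304.5). In the scene view the rim is the silhouette from (585,195) over (490,350) to (575,440). Now I'll compute the points and check them with overlays, along with IK feasibility.

```bash
python3 - <<'E'
from geo import *
np.set_printoptions(precision=4,suppress=True)
H,r=tri((285.45,200.35),(427.2,273.5)); print("handle top",H,r)
box=np.array([onz("top",p,H[2])[:2] for p in[(421.55,254.1),(431.24,253.7),(432.87,292.9),(423.18,293.3)]])
ax=(box[0]+box[1]-box[2]-box[3])/2; print("len,wid",np.linalg.norm(ax)+.0017,np.linalg.norm(box[0]-box[1])+.0017,"yaw",np.degrees(np.arctan2(ax[1],ax[0])))
f=[onz("top",p,.114) for p in((388.5,243),(545,240.5))];print("board front z.114",f,np.linalg.norm(f[0]-f[1]))
g=f[0]-f[1];print("rack yaw from edge",np.degrees(np.arctan2(-g[0],g[1])))
E_=onz("top",(185.0,263.6),.185);F=onz("top",(190.2,304.5),.185)
hx=(E_-F);d=np.linalg.norm(hx);hx/=d;out=np.array([hx[1],-hx[0],0]);print("socket",E_,F,d,"head yaw",np.degrees(np.arctan2(hx[1],hx[0])),"out",out)
mid=(E_+F)/2;print("nose pred px",proj("top",mid+out*.017),"origin guess dist")
im={n:cv2.imread(f"pics/{n}0.png") for n in("scene","top")}
crops=[]
a=np.linspace(0,2*np.pi,60)
for n,(x,y) in(("top",(165,245)),("scene",(388,240))):
    c=cv2.resize(im[n][y:y+75,x:x+50],(400,600),interpolation=cv2.INTER_CUBIC)
    for C,col in((E_,(0,0,255)),(F,(0,255,0))):
        P=C+.0245*(np.cos(a)[:,None]*hx+np.sin(a)[:,None]*np.array([0,0,1]))
        q=((proj(n,P)-[x,y]+.5)*8-.5).astype(np.int32);cv2.polylines(c,[q],True,col,1)
    crops.append(c)
cv2.imwrite("pics/crop3.png",np.hstack(crops))
E
```

```text
handle top [ 0.5033 -0.2063  0.0897] 0.001113642599266763
len,wid 0.07886327675405118 0.020744117055713805 yaw -3.1267271728067216
board front z.114 [array([ 0.5632, -0.1326,  0.114 ]), array([ 0.5503, -0.4331,  0.114 ])] 0.300868645068067
rack yaw from edge -2.467348179277271
socket [0.534  0.2453 0.185 ] [0.4598 0.237  0.185 ] 0.07456596995940472 head yaw 6.3530059378701935 out [ 0.1107 -0.9939  0.    ]
nose pred px [[197.0557 282.2883]] origin guess dist
```

View pics/crop3.png

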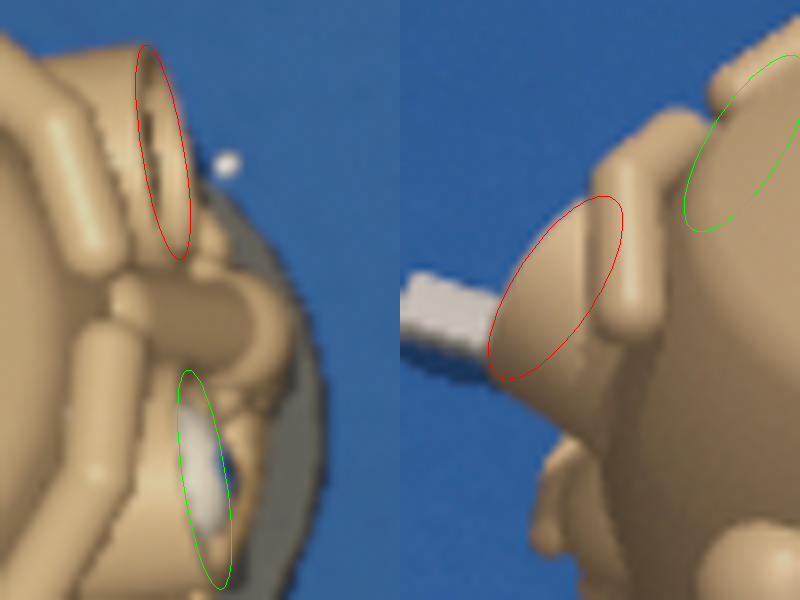

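The overlaid 45 mm rim circle matches in both views, which confirms the socket at (0.534, 0.245, 0.185) with the head yawed about 6°. The handle measures 79 x 21 mm and its size and position agree with the text. Its height comes out 6 mm low, and the grasp depth allows for that. Now the approach and grasp.

```bash
cat > plan.py <<'E'
from geo import *
np.set_printoptions(precision=4,suppress=True)
def rot(deg): return (R.from_euler("z",deg,degrees=True)*R.from_euler("x",180,degrees=True)).as_quat()
Y0,Y1=-2.8,96.35
v=lambda a:np.array([np.cos(np.radians(a)),np.sin(np.radians(a)),0])
S=np.array([.534,.2453,.185]); out=-v(Y1)
HC=onz("top",(427.2,273.5),.095)
G=HC+.015*v(Y0); G[2]=.056
END=S+.08*out+.070*out; END[2]=.173
E
python3 - <<'E'
from plan import *
print(HC,G,END,out)
for p,y in((G,Y0),(G-.11*v(Y0),Y0),(END+.12*out,Y1),(END,Y1)): print(manip.solve_ik(p,rot(y)))
manip.move_pose(G+[0,0,.12],rot(Y0)); manip.servo_line(G+[0,0,.05],vel=.12)
cv2.imwrite("pics/scene1.png",viewer.get_image("scene")[:,:,::-1]);cv2.imwrite("pics/top1.png",viewer.get_image("top")[:,:,::-1])
print(manip.current_clock(),manip.current_tool_pos())
s=cv2.imread("pics/scene1.png");t=cv2.imread("pics/top1.png")
c=lambda im,x,y:cv2.resize(im[y:y+150,x:x+100],(400,600),interpolation=cv2.INTER_CUBIC)
cv2.imwrite("pics/crop4.png",np.hstack([c(t,380,190),c(s,235,110)]))
E
```

```text
[ 0.5021 -0.2049  0.095 ] [ 0.5171 -0.2056  0.056 ] [0.5506 0.0962 0.173 ] [ 0.1106 -0.9939 -0.    ]
[ 0.8044  0.563  -0.6065  1.8922  0.4297  0.8187 -1.6492]
[ 0.9277  0.4059 -0.6179  2.1355  0.3621  0.702  -1.552 ]
[ 0.8049  0.584  -1.1016  1.7807  0.5719  1.1399 -0.3717]
[ 0.6893  0.7046 -1.2989  1.7916  0.7243  1.2275 -0.7093]
2.9417 [ 0.518  -0.2059  0.107 ]
```

View pics/crop4.png

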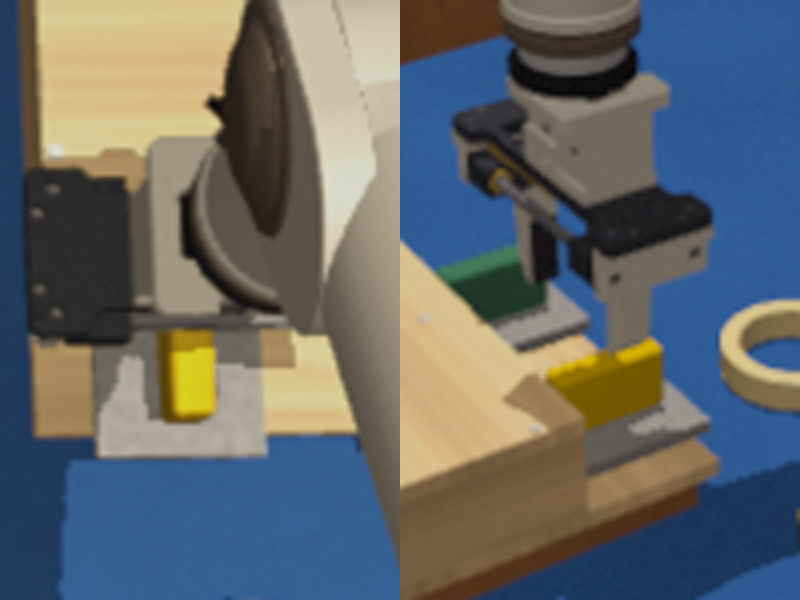

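The top crop shows the gripper's left jaw left of the yellow handle, at about (80,255) in the crop. In the scene crop I can't tell which side of the handle the near finger is on, so I'll check by projecting the finger tips before descending.

```bash
python3 - <<'E'
from plan import *
p=np.array(manip.current_tool_pos());r=R.from_quat(manip.current_tcp_rot());print(manip.current_finger_gap(),r.apply([0,1,0]))
P=[p+r.apply([0,s*.046,0]) for s in(-1,0,1)]
ht=[HC+k*.04*v(Y0)+np.array([0,0,.001]) for k in(-1,1)]
print((proj("scene",P+ht)-[235,110])*4+[400,0]); print((proj("top",P+ht)-[380,190])*4)
E
```

```text
0.09182105967954472 [-0.0488 -0.9988  0.0006]
[[620.7972 381.8398]
 [583.1722 347.2101]
 [547.3787 314.2672]
 [657.0351 335.4047]
 [551.375  373.0927]]
[[ 96.3376 298.7408]
 [191.8224 297.7761]
 [287.4616 296.8248]
 [193.0664 416.0045]
 [185.3234 252.5721]]
```

The handle's ends project where they are seen. The open finger tips sit about 2 cm higher than the shut-finger TCP, which fits jaws that recede when open, and they straddle the handle. Descending, gripping, then a 5 mm lift and a check.

```bash
python3 - <<'E'
from plan import *
manip.servo_line(G,vel=.06); print("F",manip.current_force())
effector.close(f_grip=45); print(manip.current_finger_gap(),manip.current_gripper_force(),manip.current_force(),manip.current_tool_pos())
manip.servo_line(G+[0,0,.005],vel=.02); manip.sleep(.3)
print(manip.current_finger_gap(),manip.current_gripper_force(),manip.current_force(),manip.current_wrist_torque(),manip.current_clock())
cv2.imwrite("pics/scene2.png",viewer.get_image("scene")[:,:,::-1])
s=cv2.imread("pics/scene2.png")
cv2.imwrite("pics/crop5.png",cv2.resize(s[130:255,215:335],(576,600),interpolation=cv2.INTER_CUBIC))
E
```

```text
F [-0.1147  0.2742 -0.1172]
0.021212576883134316 44.995771050453186 [-0.0611 -0.5626  0.6157] [ 0.5171 -0.2057  0.056 ]
0.02162261598899414 44.99553143978119 [ 0.3742 -0.4515 -2.5614] [ 0.015   0.0588 -0.0105] 5.7167
```

View pics/crop5.png

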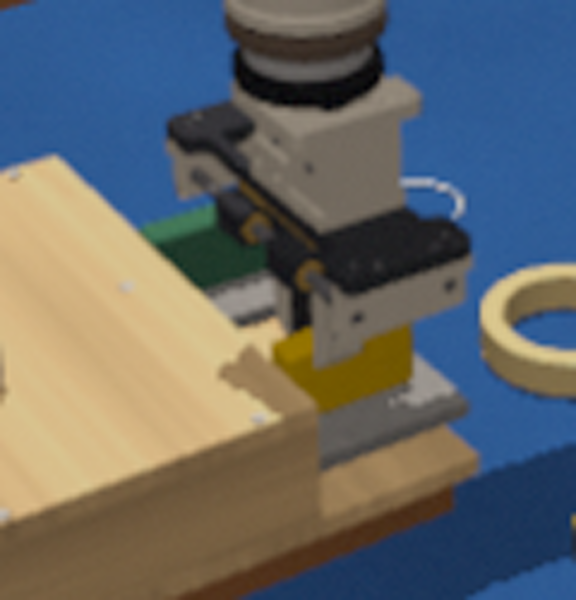

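The gap is 21.6 mm and the wrist feels about 2.5 N of weight. The crop shows the finger on the handle's flank at (340,340), with the tray just clear of the deck and level. Drawing out.

```bash
python3 - <<'E'
from plan import *
L=G+[0,0,.005]; O=L-.125*v(Y0)
manip.servo_line(O,vel=.06); manip.sleep(.2)
print(manip.current_tool_pos(),manip.current_finger_gap(),manip.current_force(),manip.current_wrist_torque(),manip.current_clock())
cv2.imwrite("pics/scene3.png",viewer.get_image("scene")[:,:,::-1]);cv2.imwrite("pics/top3.png",viewer.get_image("top")[:,:,::-1])
s=cv2.imread("pics/scene3.png");t=cv2.imread("pics/top3.png")
pe=O+.070*v(Y0);pe[2]=.045+.028
print(proj("scene",pe),proj("top",pe))
c=lambda im,x,y:cv2.resize(im[y:y+150,x:x+100],(400,600),interpolation=cv2.INTER_CUBIC)
cv2.imwrite("pics/crop6.png",np.hstack([c(t,380,220),c(s,260,130)]))
E
```

```text
[ 0.3924 -0.1995  0.061 ] 0.021744729715230803 [-0.1073  0.0721 -1.0613] [ 0.0037  0.0234 -0.0306] 8.2
[[299.3326 201.0672]] [[426.2692 295.2985]]
```

View pics/crop6.png

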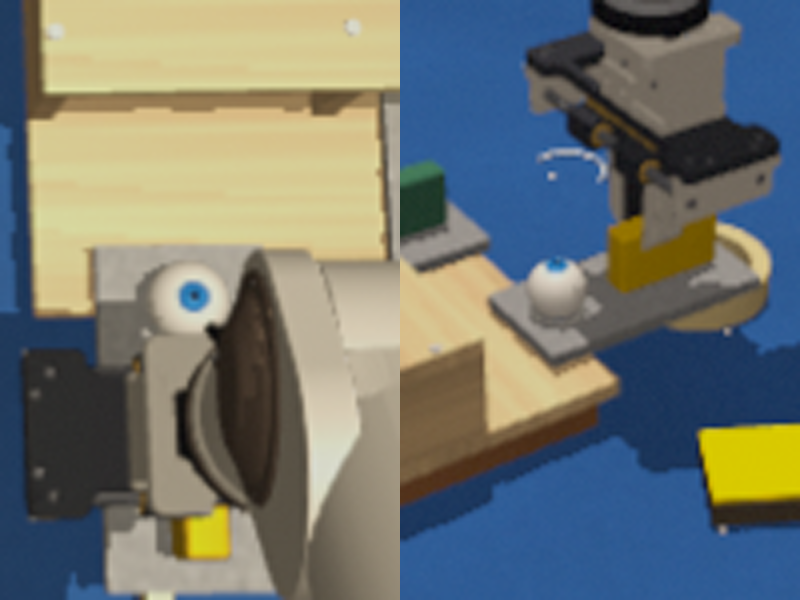

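The eye sits in its pocket at scene pixel (299,202) and top pixel (427,295), within about 1 px of prediction, and the tray is clear of the board. Now lift, turn and approach. The approach is short by 3 cm so that I can measure before the final line.

```bash
cat > eyem.py <<'E'
from plan import *
def eyepos(tag,ep,C=None):
    px={}
    for n in("scene","top"):
        im=viewer.get_image(n)[:,:,::-1].copy(); cv2.imwrite(f"pics/{n}{tag}.png",im)
        q=proj(n,ep)[0]; x,y=(q-16).astype(int); c=im[y:y+33,x:x+33]; hsv=cv2.cvtColor(c,cv2.COLOR_BGR2HSV)
        m=(cv2.inRange(hsv,(0,0,100),(179,70,255))) | cv2.inRange(hsv,(98,100,140),(108,255,255))
        k,l,st,ce=cv2.connectedComponentsWithStats(m); i=1+np.argmin(np.linalg.norm(ce[1:]-16,axis=1)-.02*st[1:,4]) if k>1 else 0
        cn=max(cv2.findContours((l==i).astype(np.uint8),cv2.RETR_EXTERNAL,cv2.CHAIN_APPROX_NONE)[0],key=len)
        (cx,cy),r=cv2.minEnclosingCircle(cn); px[n]=(cx+x,cy+y); print(n,"pred",q,"meas",px[n],"r",r,st[i,4])
    print("eye",tri(px["scene"],px["top"]),"pred",ep)
E
python3 - <<'E'
from eyem import *
p=np.array(manip.current_tool_pos()); p[2]=.178
manip.servo_line(p,vel=.06)
pre=END+.12*out; pre[2]=.178
manip.servo_line(pre,rot(Y1),vel=.07); print(manip.current_clock(),manip.current_tool_pos())
q=END+.03*out; manip.servo_line(q,vel=.05); manip.sleep(.5)
print(manip.current_clock(),manip.current_tool_pos(),manip.current_finger_gap(),R.from_quat(manip.current_tcp_rot()).apply([1,0,0]))
eyepos("4",np.array([*(q-.07*out)[:2],.185]))
s=cv2.imread("pics/scene4.png");t=cv2.imread("pics/top4.png")
c=lambda im,x,y:cv2.resize(im[y:y+180,x:x+120],(400,600),interpolation=cv2.INTER_CUBIC)
cv2.imwrite("pics/crop7.png",np.hstack([c(t,165,200),c(s,330,180)]))
E
```

```text
14.0667 [ 0.5638 -0.0233  0.178 ]
16.5167 [0.5539 0.0664 0.173 ] 0.021182228988688507 [-0.1105  0.9939  0.    ]
scene pred [363.1579 247.2931] meas (np.float64(362.5), np.float64(250.0)) r 12.257750511169434 365
top pred [245.5338 253.3509] meas (np.float64(245.7657814025879), np.float64(255.18106269836426)) r 19.505474090576172 608
eye (array([0.5451, 0.1357, 0.177 ]), np.float64(0.002546919122779789)) pred [0.5462 0.136  0.185 ]
```

View pics/crop7.png

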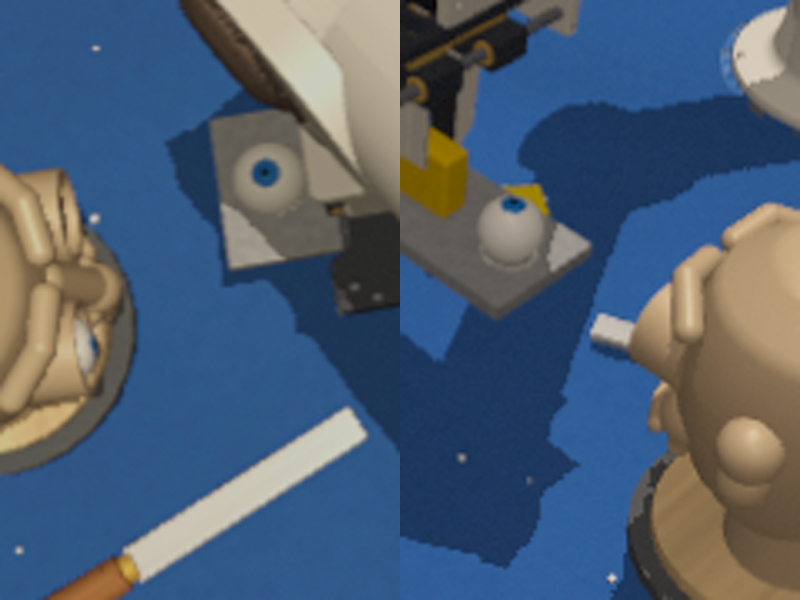

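The eye is still in its pocket at top pixel (245.2,253.1), matching prediction to 0.3 px. In the scene view it is at about (363.6,248.7), which makes it 2–3 mm low. The automatic circles were inflated by the lit tray corner. The tray looks level and the head is clear. Final 3 cm, raised by 2 mm.

```bash
python3 - <<'E'
from eyem import *
q=END+[0,0,.002]; manip.servo_line(q,vel=.03); manip.sleep(1)
print(manip.current_clock(),manip.current_tool_pos(),manip.current_finger_gap(),manip.current_force(),np.abs(manip.current_joint_velocities()).max())
ep=np.array([*(q-.07*out)[:2],.185])
for n in("scene","top"): cv2.imwrite(f"pics/{n}5.png",viewer.get_image(n)[:,:,::-1])
s=cv2.imread("pics/scene5.png");t=cv2.imread("pics/top5.png")
a=np.linspace(0,2*np.pi,60);cr=[]
for n,im,(x,y) in(("top",t,(165,220)),("scene",s,(345,210))):
    c=cv2.resize(im[y:y+120,x:x+80],(400,600),interpolation=cv2.INTER_CUBIC)
    e=ep-CAM[n][2];d=np.linalg.norm(e);u=np.cross(e,[0,0,1.]);u/=np.linalg.norm(u);w=np.cross(u,e)/d
    P=ep+.02*(np.cos(a)[:,None]*u+np.sin(a)[:,None]*w)
    cv2.polylines(c,[((proj(n,P)-[x,y]+.5)*5-.5).astype(np.int32)],True,(0,0,255),1)
    l=[S,S+out*.08]; cv2.polylines(c,[((proj(n,np.array(l))-[x,y]+.5)*5-.5).astype(np.int32)],False,(0,255,0),1)
    cr.append(c)
cv2.imwrite("pics/crop8.png",np.hstack(cr))
E
```

```text
18.7667 [0.5506 0.0962 0.175 ] 0.021415436796208692 [-0.8734  0.8899 -1.762 ] 0.001600965397029445
```

View pics/crop8.png

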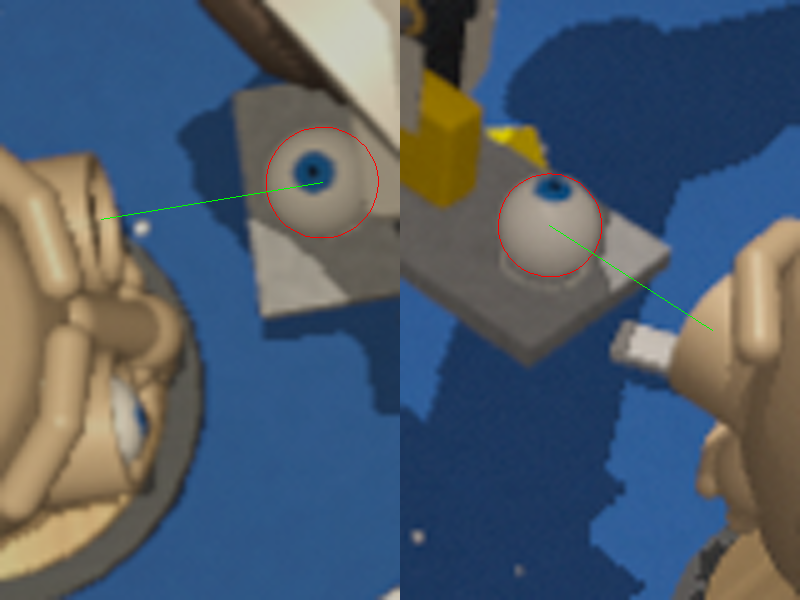

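The predicted 40 mm circle lies on the eye in both views, at (322,182) and (550,225) in the crops. The eye is in its pocket, on the socket's axis, and the arm is still. Handing in.

```bash
python3 -c "
from bench import manip
print(manip.hand_in())"
```

```text
the job is handed in; nothing more can be done
None
```

The job is handed in: the arm holds the tray still and level, with the eye loose in its pocket at about socket height, 8 cm straight out from the empty socket's rim by my measurements. The judge's verdict wasn't reported back.

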